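# Hold the pepper mill ready over the bowl

### The arm

A 6-joint arm with a two-finger parallel gripper is mounted at the origin on a cart in front of the work surface, level with it; the furniture and walls round the work are solid. World frame = base frame: x ahead of the robot, y to its left, z up, the work surface at z = 0. Lengths are in m, angles in rad, forces in N, time in s.
With the tool pointing down it reaches from about 0.425 to 1.125 m from the base axis. Payload 14.9 kg.
Tool frame: the origin (TCP) lies midway between the tips of the shut fingers; the grasp point (between the pads) lies 19 mm behind it; z points along the fingers, y is the line along which they close (so a half turn about z gives the same grasp; the last joint's range is limited). The gripper opens to 91 mm and grips with 3 to 60 N. Pads are 32 mm wide; open, the fingers measure 118 mm over their backs; the gripper's body (76 mm by 178 mm) begins 60 mm behind the grasp point.
Start: joints at [-1.18, 0.379, 1.734, -0, 1.028, -0.033], TCP at [0.288, -0.638, 0.214] pointing down, gripper open.
Joint ranges: [-2.77, 2.77], [-0.74, 2.19], [0, 2.66], [-1.06, 4.2], [0.31, 2.87], [-3.08, 3.08]. Speed limits (rad/s): [1.89, 1.89, 2.39, 3.14, 3.14, 3.14].

### API

Orientations are given as a rotation vector (axis times angle).
In Python, from cell import bot, camera, get_calibration, order, models gives the robot as it stands.
- The arm moves only by the shell command python3 -m pendant 'ROWS'. ROWS is a JSON object of lists of equal length, an entry for each row: "translation": the shift along the tool's x, y, z in m, a list of three; "spin": the turn about the tool's z in degrees; "gripper": the gripper's target within -1 to 1 (fully open at 1, half-way at 0, shut at -1). In form: {"translation": [[dx, dy, dz], ...], "spin": [spin, ...], "gripper": [gripper, ...]}. A call has 1 to 10 rows; each row shifts and turns the commanded pose from where the row before left it, along the tool's axes as they then stand; what a row does not reach is not made up. A row lasts 1/8 s, in which the tool goes at most 62.5 mm and 10.7 degrees, less where a joint would pass 70% of its speed; a pose out of reach is approached as far as the arm can. A call with a gripper value outside its range is refused whole. The fingers move at their own pace and stop on an object; the grip force is fixed at half the most. Time passes only in rows, so rows that do not move let the fingers close. It gives the time, the measured TCP pose, the force, the opening and the grip force at its end, in the units of the state.
- bot.get_state(): the state, without advancing time (a new reading comes with each control period).
- camera(name): name is "scene" or "top" or "wrist"; returns the picture (480x640x3 uint8, red, green, blue); there is no depth.
- get_calibration(name): a dict with "fx", "fy", "cx", "cy" (pixels), "R" (3x3) and "t" (3): a world point X has camera coordinates R X + t; the wrist camera has in their place "mount" (4x4, takes a point from camera to tool coordinates, whose origin is the TCP and whose axes are the flange's). Camera axes: x right, y down, z forward; pixel columns grow to the right and rows downward; lengths in m; the calibration is good to about 2 mm. A picture is of the moment at which its call begins: read the wrist's pose just before it. get_calibration takes no time and is no camera call.
- order.close_job(): hands the job in; it is judged then, once.
Trained networks look in the newest picture that a camera, given by its name, has taken for a name from the list of things; names that differ only in an ending like _2 or _b are one class to them, and where a whole thing is asked for, a point or a joint stands for the part that bears it (a point fixed in the world has none). Each returns a list of dicts, best first, with "confidence" (0 to 1); they miss things now and then, are a little off and sometimes report something else, mostly with a low value. They report only what shows in the picture. A call takes as long as a camera call. They do not tell look-alikes from the thing itself.
- models.recognise(label, camera): "bbox" ([left, top, width, height] in pixels, round what is visible of it).
The state is a dict: "t": time; "joints": joint angles; "qd": joint speeds; "joint_efforts": joint torques, N m; "ee_pos": TCP position; "tool_rot": TCP orientation; "contact_force": force on the tool from outside, world axes, zero at the start; "wrist_torque": the same for the moment, N m; "finger_gap": finger opening in m; "finger_force": force on a finger pad.
Only numpy, scipy, OpenCV 4.12 (cv2) and the standard library are available. Lean on these libraries where they do the work, as an engineer would, in place of code of your own. Each camera call takes 0.05 s, during which the arm holds its last target. There are 200 camera calls.

### The job

Pick up the pepper mill, lift it over the spice rack (its foot higher than the jar lids) and hold it upright above the middle of the small berry bowl, ready for grinding, with its foot about 2 to 3 cm above the rim. Finish while still holding it there, steady and in the air; the mill must never touch the bowl, and the bowl, the jars in the rack, the honey jar and the tin stay standing where they are.

Things in the scene. Friction and masses are not known exactly. Their poses are not given: they have to be found in the camera images.
- mill_center (a point): centre (half-way up) of the loose, upright, turned dark-wood pepper mill, round about its z axis (up), 151 mm high, 0.2 kg. Foot 76 mm below this point; body up to 58 mm across to 33 mm above it; head 50 mm across from 34 to 64 mm above it (does not turn or come off: hold the mill by it); small metal button on top, to 75 mm above
- bowl_rim (a point): centre of the mouth, at rim height, of the small loose white bowl with red berries painted on it; the bowl is 112 mm across the rim and 54 mm high and stands upright on the counter, z axis up. It is on the other side of the spice rack from the mill
- spice_rack: open light-wood spice rack fixed on the counter, holding four spice jars in a row; 228 mm long (its x axis), 62 mm wide (y), 52 mm high; origin at the centre of its underside on the counter, z up. The jars' lids reach 112 mm above the counter. It stands between mill and bowl and runs roughly away from the robot
- honey_jar: loose honey jar with a grey lid, 71 mm across, 110 mm high, at the back right; origin at the centre of its underside, z up
- tuna: loose flat green food tin, 86 mm across, 40 mm high, at the back right; origin at the centre of its underside, z up
- spice_a: spice jar with a green cap, 46 mm across, 105 mm high, standing loose in the rack, first (nearest the robot) in the row; origin at the centre of its underside, z up
- spice_c: spice jar with a dark cap, 41 mm across, 105 mm high, standing loose in the rack, second in the row; origin at the centre of its underside, z up
- spice_b: spice jar with a green cap, 46 mm across, 105 mm high, standing loose in the rack, third in the row; origin at the centre of its underside, z up
- spice_d: spice jar with a dark cap, 41 mm across, 105 mm high, standing loose in the rack, fourth (farthest from the robot) in the row; origin at the centre of its underside, z up
Mind the look-alikes: they are no part of the job. What is shaped like the spice_d but blue, purple or red is not meant.

How it is judged:
On the way:
1. the mill is carried over the spice rack with its foot higher than the jar lids (y of mill_center in the frame of spice_rack between -0.05 and 0.05 m and x of mill_center in the frame of spice_rack between -0.14 and 0.14 m and z of mill_center in the frame of spice_rack above 0.188 m), for 0.05 s.
At the end, for the whole second after the job is handed in: The mill is held still in the fingers, upright within 0.12 rad, its axis within 15 mm of the bowl's centre, its foot 6 to 45 mm above the rim, not touching the bowl; the bowl, the four spice jars, the honey jar and the tin are upright and within 20 mm of where they started (horizontal distance between mill_center and bowl_rim below 0.015 m and z of mill_center in the frame of bowl_rim between 0.082 and 0.121 m and angle between mill_center's own z axis and vertical below 0.12 rad and contact force between the fingers and pepper_mill above 1 N and contact force between pepper_mill and berry_dish below 0.05 N and linear speed of pepper_mill below 0.02 m/s and angular speed of pepper_mill below 0.2 rad/s and distance of each of bowl_rim, spice_a, spice_c, spice_b, spice_d, honey_jar, tuna from where it was at the start of the episode below 0.02 m and angle between bowl_rim's own z axis and vertical below 0.1 rad and angle between each of spice_a, spice_c, spice_b, spice_d, honey_jar, tuna's own z axis and vertical below 0.15 rad); the arm keeps its last pose, push and grip.
It fails at once if the mill touches the bowl (contact force between pepper_mill and berry_dish above 0.3 N).
It fails at once if the bowl is shifted by more than 20 mm (distance of bowl_rim from where it was at the start of the episode above 0.02 m).
It fails at once if a spice jar, the honey jar or the tin is shifted by more than 20 mm or tipped (distance of any of spice_a, spice_c, spice_b, spice_d, honey_jar, tuna from where it was at the start of the episode above 0.02 m or angle between any of spice_a, spice_c, spice_b, spice_d, honey_jar, tuna's own z axis and vertical above 0.3 rad).
It also fails if it takes over 45 s, if anything falls off the work surface, if the arm or the gripper's body presses on something with over 40 N, if the wrist force passes 120 N, or if a joint passes its speed limit or range.

## Working session

There is one attempt and no reset: what is moved stays moved. The work goes in short steps, Python scripts to look and compute and a shell command to move; the robot and the scene stay as the last step left them, time stands still between calls to the robot, and variables do not carry over. Pictures are saved under pics/ and viewed, at most 10 in all, crops included, and the job is handed in when it is done.

```bash
mkdir -p pics; python3 - <<'E'
from cell import bot,camera,get_calibration,models
import cv2,json
s=bot.get_state();print({k:s[k] for k in('t','ee_pos','tool_rot','finger_gap')})
for c in('scene','top'):
    cv2.imwrite(f'pics/{c}0.png',camera(c)[:,:,::-1])
    print(c,get_calibration(c))
    for l in('mill_center','bowl_rim','spice_rack','honey_jar','tuna','spice_a','spice_c'):
        print(l,[([round(float(v)) for v in d['bbox']],round(d['confidence'],2)) for d in models.recognise(l,c)][:5])
E
```

```text
{'t': 0.0, 'ee_pos': array([ 0.28771456, -0.6377255 ,  0.2132889 ]), 'tool_rot': array([-3.07028850e+00, -6.60540079e-01,  3.14945191e-04]), 'finger_gap': 0.09127600806954254}
scene {'fx': 508.55518038985963, 'fy': 508.55518038985963, 'cx': 314.63097329247717, 'cy': 240.21908504407756, 'R': array([[-0.8380385 , -0.54560437, -0.00270947],
       [-0.35048271,  0.54212774, -0.7637142 ],
       [ 0.41815468, -0.63907228, -0.64554882]]), 't': array([0.43937123, 0.26990808, 0.96123464])}
mill_center [([358, 174, 22, 53], 0.65), ([294, 228, 17, 36], 0.53), ([335, 240, 20, 40], 0.33)]
bowl_rim [([252, 314, 55, 51], 0.83), ([310, 232, 19, 44], 0.44)]
spice_rack [([282, 246, 109, 57], 0.73)]
honey_jar [([267, 182, 35, 49], 0.93)]
tuna [([314, 172, 32, 29], 0.75)]
spice_a [([252, 251, 19, 45], 0.94), ([337, 237, 20, 46], 0.8), ([312, 235, 18, 44], 0.79), ([295, 229, 14, 36], 0.77), ([318, 201, 18, 33], 0.7)]
spice_c [([252, 251, 19, 45], 0.94), ([337, 237, 20, 46], 0.8), ([312, 235, 18, 44], 0.79), ([295, 229, 14, 36], 0.77), ([318, 201, 18, 33], 0.7)]
top {'fx': 624.6849315784917, 'fy': 624.6849315784917, 'cx': 318.7577310496819, 'cy': 253.2515597205052, 'R': array([[-1.55790902e-02, -9.99878057e-01, -1.07809338e-03],
       [-9.95976246e-01,  1.56134462e-02, -8.82470269e-02],
       [ 8.82530986e-02, -3.01052998e-04, -9.96098037e-01]]), 't': array([-0.01605206,  0.5795671 ,  1.40107941])}
mill_center [([404, 261, 28, 28], 0.79)]
bowl_rim [([185, 281, 50, 51], 0.55)]
spice_rack [([293, 245, 48, 100], 0.97)]
honey_jar [([348, 181, 38, 38], 0.76)]
tuna [([427, 190, 40, 38], 0.83), ([294, 245, 48, 103], 0.32)]
spice_a [([252, 235, 24, 26], 0.79), ([308, 299, 18, 15], 0.78), ([358, 242, 24, 19], 0.71), ([304, 246, 16, 22], 0.7), ([306, 273, 19, 17], 0.67)]
spice_c [([252, 235, 24, 26], 0.79), ([308, 299, 18, 15], 0.78), ([358, 242, 24, 19], 0.71), ([304, 246, 16, 22], 0.7), ([306, 273, 19, 17], 0.67)]
```

View pics/scene0.png

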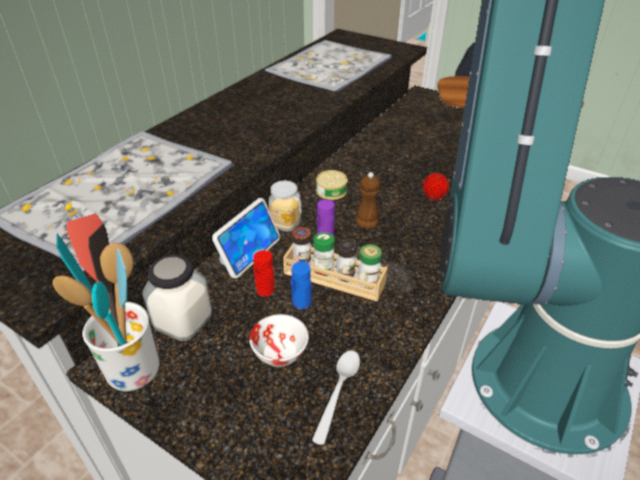

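View pics/top0.png

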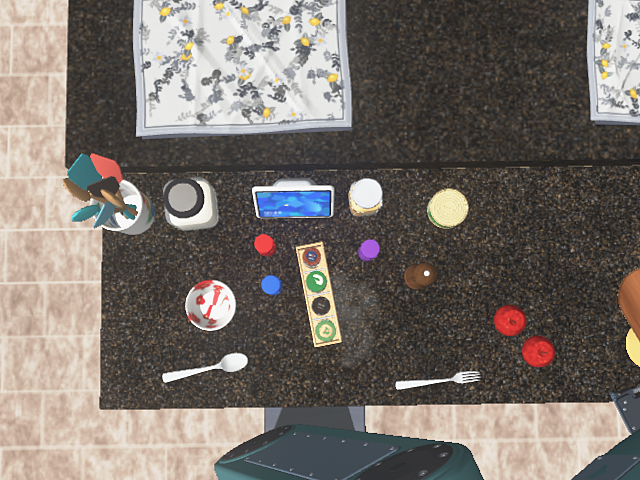

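The scene picture shows the dark mill at (369,200) and the bowl at (279,340), with the rack at (335,270) between them. In the top picture the mill is at (421,275), with its button at (426,273); the bowl is at (210,305) and the rack at (319,294).

Possible confusions for the mill:
- purple bottle: scene (326,217), top (369,250)
- red bottle: top (264,245)
- blue bottle: top (271,285)
- dark-capped rack jars: top (321,306) and (312,257)

I choose the turned brown wooden one with the metal button and will check it in a crop.

```bash
cat > h.py <<'E'
import numpy as np,cv2
from cell import get_calibration
def P(c,X):
    k=get_calibration(c);p=np.array(k['R'])@np.array(X)+np.array(k['t']);return np.array([k['cx']+k['fx']*p[0]/p[2],k['cy']+k['fy']*p[1]/p[2]])
def ray(c,u,v):
    k=get_calibration(c);R=np.array(k['R']);d=R.T@np.array([(u-k['cx'])/k['fx'],(v-k['cy'])/k['fy'],1]);return -R.T@np.array(k['t']),d
def onz(c,u,v,z):
    o,d=ray(c,u,v);return o+d*(z-o[2])/d[2]
E
python3 - <<'E'
from h import *
print('mill button top',onz('top',426.5,273,.151),'scene',onz('scene',370,175,.151))
print('bowl top',onz('top',210.3,305.5,.054))
import numpy as np
# rim ellipse in scene predicted
b=onz('top',210.3,305.5,.054)
a=np.linspace(0,6.28,60);r=np.array([P('scene',b+.056*np.array([np.cos(t),np.sin(t),0])) for t in a]);print('scene rim bbox',r.min(0),r.max(0))
for n,u,v in(('a',326,330),('c',321,306),('b',316,281),('d',312,257)):print(n,onz('top',u,v,.112))
print('purple',onz('top',369,250,.105),'blue',onz('top',271,285,.105),'honey',onz('top',366,192,.11))
i=cv2.imread('pics/scene0.png');j=cv2.imread('pics/top0.png')
A=cv2.resize(i[160:240,330:410],(400,400),interpolation=2);B=cv2.resize(j[235:315,380:460],(400,400),interpolation=2)
C=cv2.resize(i[300:380,240:320],(400,400),interpolation=2)
cv2.imwrite('pics/crop.png',cv2.resize(np.hstack([A,B]),(800,400)))
E
```

```text
mill button top [ 0.52347381 -0.24808978  0.151     ] scene [ 0.52023838 -0.24104617  0.151     ]
bowl top [0.46396158 0.2177022  0.054     ]
scene rim bbox [250.06108948 313.69679652] [308.21940052 359.55568893]
a [ 0.40787971 -0.03789926  0.112     ]
c [ 0.45878428 -0.02809768  0.112     ]
b [ 0.51217091 -0.01826193  0.112     ]
d [ 0.56375203 -0.01046882  0.112     ]
purple [ 0.57755372 -0.13355629  0.105     ] blue [0.50540307 0.07849652 0.105     ] honey [ 0.70339352 -0.12951353  0.11      ]
```

View pics/crop.png

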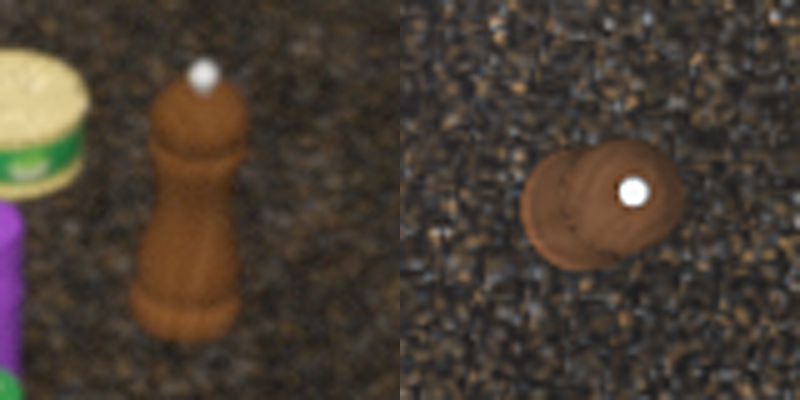

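The crop confirms the turned brown mill with its metal button: scene (371,175), top (426.6,273). That puts it at about (0.522, -0.246). I'll move above it at the current height and take a wrist look.

```bash
python3 -m pendant '{"translation":[[0.0375,-0.026,0],[0.0375,-0.026,0],[0.0375,-0.026,0],[0.0375,-0.026,0],[0.0375,-0.026,0],[0.0375,-0.026,0],[0.0375,-0.026,0],[0.0375,-0.026,0],[0.0375,-0.026,0],[0.0375,-0.026,0]],"spin":[0,0,0,0,0,0,0,0,0,0],"gripper":[1,1,1,1,1,1,1,1,1,1]}'
python3 -m pendant '{"translation":[[0,0,0],[0,0,0]],"spin":[0,0],"gripper":[1,1]}'
cat >> h.py <<'E'
from scipy.spatial.transform import Rotation as Ro
from cell import bot
def wcam():
    s=bot.get_state();k=get_calibration('wrist');M=np.array(k['mount']);T=np.eye(4);T[:3,:3]=Ro.from_rotvec(s['tool_rot']).as_matrix();T[:3,3]=s['ee_pos'];return k,T@M,T
def wonz(u,v,z):
    k,W,_=wcam();d=W[:3,:3]@[(u-k['cx'])/k['fx'],(v-k['cy'])/k['fy'],1];o=W[:3,3];return o+d*(z-o[2])/d[2]
def wP(X):
    k,W,_=wcam();p=W[:3,:3].T@(np.array(X)-W[:3,3]);return k['cx']+k['fx']*p[0]/p[2],k['cy']+k['fy']*p[1]/p[2]
E
python3 - <<'E'
from h import *
from cell import camera,models
k,W,T=wcam();print(T.round(4),k['mount'])
cv2.imwrite('pics/w1.png',camera('wrist')[:,:,::-1])
print(models.recognise('mill_center','wrist'),wP([.522,-.246,.15]))
E
```

```text
t: 2.05
ee_pos: [0.5234, -0.2456, 0.2141]
tool_rot: [3.071, 0.661, 0.0]
contact_force: [1.0, -0.7, -0.1]
finger_gap: 0.0909
finger_force: 0.0
t: 2.3
ee_pos: [0.5226, -0.2471, 0.2139]
tool_rot: [3.071, 0.661, -0.0]
contact_force: [-0.0, -0.3, -1.3]
finger_gap: 0.0914
finger_force: 0.0
[[ 9.113e-01  4.117e-01 -1.000e-04  5.226e-01]
 [ 4.117e-01 -9.113e-01 -1.000e-04 -2.471e-01]
 [-1.000e-04  1.000e-04 -1.000e+00  2.139e-01]
 [ 0.000e+00  0.000e+00  0.000e+00  1.000e+00]] [[ 1.28561626e-03 -9.61429845e-01 -2.75047270e-01  7.74627128e-02]
 [ 9.99998431e-01  1.57118655e-03 -8.17937208e-04 -5.38497066e-05]
 [ 1.21853981e-03 -2.75045787e-01  9.61430357e-01 -1.70312536e-01]
 [ 0.00000000e+00  0.00000000e+00  0.00000000e+00  1.00000000e+00]]
[{'bbox': [285.3, 184.9, 68.6, 85.3], 'confidence': 0.95}, {'bbox': [403.9, 47.3, 101.8, 104.7], 'confidence': 0.3}] (np.float64(316.8001594951163), np.float64(250.22094518886342))
```

View pics/w1.png

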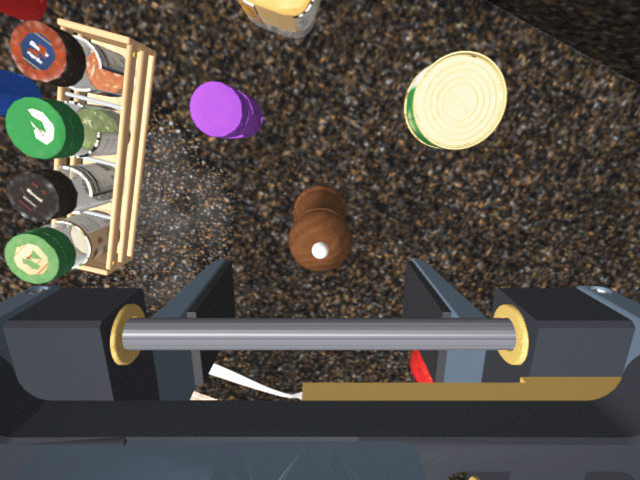

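The wrist picture shows the button at (320,250), where (317,250) was predicted, so the mill is centred to about 1 mm. The purple bottle at (225,110) is clear of the fingers. Next I descend and grip the head.

```bash
python3 -m pendant '{"translation":[[0,0,0.027],[0,0,0.027],[0,0,0.027],[0,0,0.027],[0,0,0],[0,0,0]],"spin":[0,0,0,0,0,0],"gripper":[1,1,1,1,1,1]}'
python3 -m pendant '{"translation":[[0,0,0],[0,0,0],[0,0,0],[0,0,0],[0,0,0],[0,0,0],[0,0,0],[0,0,0]],"spin":[0,0,0,0,0,0,0,0],"gripper":[-1,-1,-1,-1,-1,-1,-1,-1]}'
```

```text
t: 3.15
ee_pos: [0.523, -0.2476, 0.1069]
tool_rot: [3.071, 0.66, 0.001]
contact_force: [-0.0, -0.4, 0.3]
finger_gap: 0.0913
finger_force: 0.0
t: 4.15
ee_pos: [0.5228, -0.2469, 0.106]
tool_rot: [3.071, 0.661, 0.0]
contact_force: [0.4, -0.7, 0.2]
finger_gap: 0.0465
finger_force: 30.0
```

Gripped at 46.5 mm with 30 N. Lifting 0.15 m.

```bash
python3 -m pendant '{"translation":[[0,0,-0.01],[0,0,-0.02],[0,0,-0.025],[0,0,-0.025],[0,0,-0.025],[0,0,-0.025],[0,0,-0.015],[0,0,-0.005],[0,0,0],[0,0,0]],"spin":[0,0,0,0,0,0,0,0,0,0],"gripper":[-1,-1,-1,-1,-1,-1,-1,-1,-1,-1]}'
python3 - <<'E'
from h import *
from cell import camera,models
k,W,T=wcam();print(T.round(4))
w=camera('wrist');s=camera('scene')
for c in('wrist','scene'):print(models.recognise('mill_center',c)[:2])
out=np.hstack([cv2.resize(w,(400,300)),cv2.resize(s[80:320,240:560],(400,300))])
cv2.imwrite('pics/lift.png',out[:,:,::-1])
# goal
b=np.array([.464,.2177,0]);d=T[:3,:3].T@(b-[T[0,3],T[1,3],0]);print('to bowl, tool axes',d.round(4))
E
```

```text
t: 5.4
ee_pos: [0.5224, -0.2467, 0.255]
tool_rot: [-3.07, -0.661, 0.002]
contact_force: [0.0, 0.3, -1.1]
finger_gap: 0.0466
finger_force: 30.0
[[ 9.115e-01  4.112e-01 -1.200e-03  5.224e-01]
 [ 4.112e-01 -9.115e-01  6.000e-04 -2.467e-01]
 [-8.000e-04 -1.100e-03 -1.000e+00  2.550e-01]
 [ 0.000e+00  0.000e+00  0.000e+00  1.000e+00]]
[{'bbox': [269.6, 201.8, 101.8, 150.5], 'confidence': 0.74}]
[]
to bowl, tool axes [ 1.378e-01 -4.473e-01  4.000e-04]
```

View pics/lift.png

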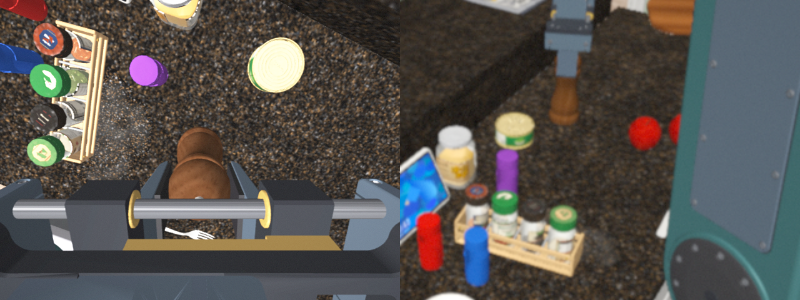

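The pictures show the mill gripped by its head at (200,170) in the left view and hanging clear at (563,105) in the right view. Now I carry it over the rack.

```bash
python3 -m pendant '{"translation":[[0.007,-0.022,0],[0.007,-0.022,0],[0.014,-0.045,0],[0.014,-0.045,0],[0.014,-0.045,0],[0.014,-0.045,0],[0.014,-0.045,0],[0.014,-0.045,0],[0.014,-0.045,0],[0.014,-0.045,0]],"spin":[0,0,0,0,0,0,0,0,0,0],"gripper":[-1,-1,-1,-1,-1,-1,-1,-1,-1,-1]}'
python3 -m pendant '{"translation":[[0.006,-0.022,0],[0.004,-0.015,0],[0.002,-0.006,0],[0,0,0],[0,0,0],[0,0,0]],"spin":[0,0,0,0,0,0],"gripper":[-1,-1,-1,-1,-1,-1]}'
python3 - <<'E'
from h import *
from cell import camera,models
k,W,T=wcam();print(T.round(4))
w=camera('wrist');s=camera('scene');t=camera('top')
for c in('wrist','scene','top'):
  for l in('mill_center','bowl_rim'):print(c,l,[(d['bbox'],d['confidence']) for d in models.recognise(l,c)[:2]])
cv2.imwrite('pics/s3.png',s[:,:,::-1])
a=cv2.resize(s[200:380,180:420],(400,300),interpolation=2)
cv2.imwrite('pics/over.png',np.hstack([cv2.resize(w,(400,300)),a])[:,:,::-1])
for z in (.151,.226,.29):print(z,P('scene',[T[0,3],T[1,3],z]))
E
```

```text
t: 6.85
ee_pos: [0.4702, 0.1755, 0.2561]
tool_rot: [-3.071, -0.662, -0.001]
contact_force: [0.6, -1.3, -1.7]
finger_gap: 0.0462
finger_force: 29.9
t: 7.6
ee_pos: [0.4649, 0.2168, 0.2559]
tool_rot: [3.072, 0.659, -0.0]
contact_force: [0.6, -0.7, -1.3]
finger_gap: 0.0464
finger_force: 30.0
[[ 0.9119  0.4104 -0.      0.4649]
 [ 0.4104 -0.9119 -0.      0.2168]
 [-0.      0.     -1.      0.2559]
 [ 0.      0.      0.      1.    ]]
wrist mill_center [([269.3, 199.8, 101.0, 152.4], 0.64)]
wrist bowl_rim [([266.0, 156.8, 107.1, 88.3], 0.83)]
scene mill_center [([263.5, 245.0, 30.2, 68.3], 0.81)]
scene bowl_rim [([250.4, 312.5, 55.1, 54.0], 0.88), ([339.8, 237.4, 16.4, 36.2], 0.68)]
top mill_center []
top bowl_rim [([203.3, 281.3, 32.6, 48.2], 0.9)]
0.151 [276.5302004  300.59470848]
0.226 [274.29415041 270.51402671]
0.29 [272.17974046 242.06971951]
```

View pics/over.png

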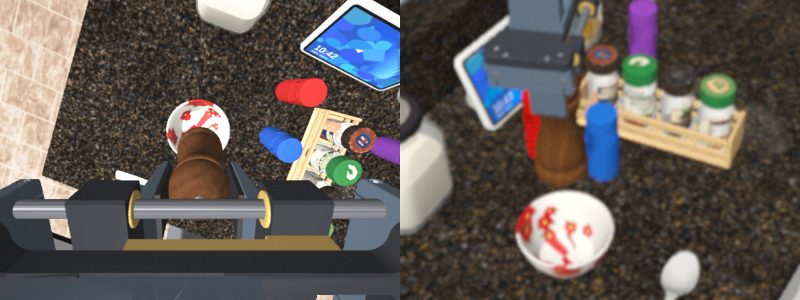

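The pictures show the mill above the bowl, upright, with the bowl undisturbed at scene (278,340). I'll refine the bowl centre and check the mill tilt.

```bash
python3 - <<'E'
from h import *
from scipy.optimize import least_squares
_,_,T=wcam();a=np.linspace(0,2*np.pi,120)
circ=lambda x,y,z,r:[[x+r*np.cos(t),y+r*np.sin(t),z] for t in a]
bb=lambda pts:np.array([pts.min(0),pts.max(0)]).ravel()
F={'s':lambda X:np.array([P('scene',x) for x in X]),'t':lambda X:np.array([P('top',x) for x in X]),'w':lambda X:np.array([wP(x) for x in X])}
m=F['w'](circ(T[0,3],T[1,3],.151,.027));print('foot in wrist pred',bb(m).round(1))
for n,im in(('s','pics/scene0.png'),('t','pics/top0.png')):
    i=cv2.imread(im).astype(int);r=(slice(300,375),slice(240,320)) if n=='s' else (slice(270,340),slice(175,245))
    c=i[r];mx=c.max(2);mask=(mx>130).astype(np.uint8)
    k,l,st,ce=cv2.connectedComponentsWithStats(mask);j=1+st[1:,4].argmax();print(n,st[j]+np.array([r[1].start,r[0].start,0,0,0]))
for x,y in((.464,.2177),(.466,.220),(.462,.22)):
    print(x,y,{n:bb(F[n](circ(x,y,.054,.056))).round(1) for n in F})
E
```

```text
foot in wrist pred [286.5 202.8 351.8 265.8]
s [ 249  314   60   53 2386]
t [ 185  280   51   51 2016]
0.464 0.2177 {'s': array([250. , 313.7, 308.2, 359.5]), 't': array([185.1, 280.3, 235.5, 330.9]), 'w': array([267.5, 159.4, 369.7, 259.8])}
0.466 0.22 {'s': array([248.5, 314. , 306.7, 359.9]), 't': array([184.1, 279.4, 234.5, 330. ]), 'w': array([266.2, 156.7, 368.6, 257.5])}
0.462 0.22 {'s': array([250.1, 314.8, 308.4, 360.9]), 't': array([184.1, 281.2, 234.5, 331.8]), 'w': array([264.8, 160.2, 367. , 260.5])}
```

The bowl is at (0.464, 0.2175), and the mill axis is within about 1 mm of it and upright. I lower 71 mm, which puts the foot about 25 mm above the rim.

```bash
python3 -m pendant '{"translation":[[0,0,0.01],[0,0,0.015],[0,0,0.015],[0,0,0.015],[0,0,0.01],[0,0,0.006],[0,0,0],[0,0,0],[0,0,0],[0,0,0]],"spin":[0,0,0,0,0,0,0,0,0,0],"gripper":[-1,-1,-1,-1,-1,-1,-1,-1,-1,-1]}'
python3 - <<'E'
from h import *
from cell import camera
_,_,T=wcam();s=camera('scene');w=camera('wrist')
print([P('scene',[.464,.2175,z]).round(1) for z in(.079,.054)])
a=cv2.resize(s[240:375,190:370],(400,300),interpolation=2)
cv2.imwrite('pics/end.png',np.hstack([cv2.resize(w,(400,300)),a])[:,:,::-1])
E
```

```text
t: 9.3
ee_pos: [0.4649, 0.2174, 0.1852]
tool_rot: [-3.071, -0.661, -0.001]
contact_force: [-0.5, 0.5, -2.2]
finger_gap: 0.0465
finger_force: 30.0
[array([278.6, 327.1]), array([279.2, 335.5])]
```

View pics/end.png

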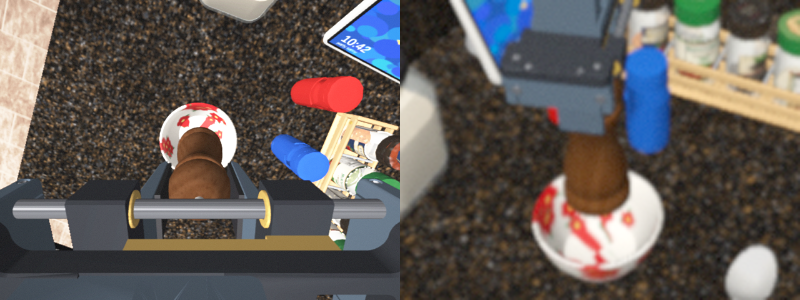

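The mill is upright and centred over the bowl, with its foot edge at scene (277,336), matching the prediction. The bowl is untouched, so I'm handing in.

```bash
python3 -c "
from cell import order
print(order.close_job())"
```

```text
the job is handed in; nothing more can be done
None
```

I handed the job in with the mill carried over the rack and held still and upright above the middle of the berry bowl, its foot about 25 mm above the rim by my measurements; the judge's verdict was not shown.

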